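# Transfer polishing heads from the carrier to the bench rack in reverse order

### The job

Lift the steel keeper plate straight up off the carrier's two dowels, keeping it level, and lay it flat, handle up, lengthwise in the middle of the brown leather pad on the far side of the empty bench rack. Then move the four felt polishing heads one by one from the carrier to the bench rack, seated upright in its openings in the reverse order: seen from the robot, the head that stood farthest left in the carrier goes farthest right in the rack, and so on, because this polisher works from the other end. Never let a head fall over, and let go of everything at the end.

Things in the scene. Friction and masses are not known exactly. Their poses are not given: they have to be found in the camera images.
- wheel: Loose polishing head, ~100 g, upright (z up): aluminium flange 46 dia, 6 thick; steel shank 12 dia, 24 long below; felt body on top: 34 dia wheel, straight side z +6 to +28, brass nut on top (to +37). Origin: centre of the flange's underside, which rests on the socket or rack top, shank loose in the opening. Grip the felt's straight side. Random yaw. Sizes in mm.
- cone: Loose polishing head, ~100 g, upright (z up): aluminium flange 46 dia, 6 thick; steel shank 12 dia, 24 long below; felt body on top: 32 dia, straight side z +6 to +26, then a cone to 8 dia at +48. Origin: centre of the flange's underside, which rests on the socket or rack top, shank loose in the opening. Grip the felt's straight side. Random yaw. Sizes in mm.
- bullet: Loose polishing head, ~100 g, upright (z up): aluminium flange 46 dia, 6 thick; steel shank 12 dia, 24 long below; felt body on top: 28 dia, straight side z +6 to +30, rounded nose to +44. Origin: centre of the flange's underside, which rests on the socket or rack top, shank loose in the opening. Grip the felt's straight side. Random yaw. Sizes in mm.
- barrel: Loose polishing head, ~100 g, upright (z up): aluminium flange 46 dia, 6 thick; steel shank 12 dia, 24 long below; felt body on top: plain cylinder, 22 dia, straight side z +6 to +48. Origin: centre of the flange's underside, which rests on the socket or rack top, shank loose in the opening. Grip the felt's straight side. Random yaw. Sizes in mm.
- carrier: Fixed wooden plank 74 x 290 x 12 mm. Origin: its underside, on the bench, below the row's middle; x away from the robot, y along the row (roughly robot's left), z up. On it stand four sockets at x 0, y -87, -29, 29, 87 mm, tops (where flanges rest) at z +46, and an end block with a 10 mm steel dowel at each end (y +-127). Which head stands in which socket varies.
- wheel_socket: Fixed dark wooden socket of the carrier in which the wheel head starts (it marks that head's first place; the barrel has the fourth, unlisted one). All are alike: 50 x 50 mm, 34 tall, 28 mm square opening. Origin: centre of its underside, 12 mm above the bench; axes as the carrier's.
- cone_socket: Fixed dark wooden socket of the carrier in which the cone head starts (it marks that head's first place; the barrel has the fourth, unlisted one). All are alike: 50 x 50 mm, 34 tall, 28 mm square opening. Origin: centre of its underside, 12 mm above the bench; axes as the carrier's.
- bullet_socket: Fixed dark wooden socket of the carrier in which the bullet head starts (it marks that head's first place; the barrel has the fourth, unlisted one). All are alike: 50 x 50 mm, 34 tall, 28 mm square opening. Origin: centre of its underside, 12 mm above the bench; axes as the carrier's.
- keeper: Steel plate 62 (x) x 290 (y) x 6 mm, 280 g, origin mid-underside; central handle post 18 x 18 mm, z +6 to +81: grip near its top. Starts over the carrier row, trapping the flanges; heads poke through its four openings to z +40. Two 10 mm dowels, at y +-127, stand to z +22 in 11 mm holes: lift level, 45 mm or more. Its y is along the carrier row, underside 54 mm over the bench.
- rack: Fixed board 215 x 330 x 10 mm. Origin: board underside, on the bench, below the rack row's middle; x away from the robot, y along the row (roughly robot's left), z up. Rack: bar 62 x 250 mm, top z +46, four 28 mm square openings at x 0, y -87, -29, 29, 87 mm. Pad: brown leather 94 x 322 mm, centre x +115, y 0, top z +14; keeper goes there, its y along rack y.
There are look-alikes about, which are no part of the job. Leave any blue or green look-alike of the wheel alone. Leave any pink or turquoise look-alike of the bullet alone.

How it is judged:
By the outcome, as a careful person would: the job done as asked, in the order asked, and still so for the second after the job is handed in, with the robot touching nothing.
It also fails if it takes over 122 s, if anything falls off the work surface, if the arm or the gripper's body presses on something with over 40 N, if the wrist force passes 120 N, or if a joint passes its speed limit or range.

### The arm

A 6-joint arm with a two-finger parallel gripper is mounted at the origin on the work surface. World frame = base frame: x ahead of the robot, y to its left, z up, the work surface at z = 0. Lengths are in mm, angles in rad, forces in N, time in s.
With the tool pointing down it reaches from about 325 to 1000 mm from the base axis. Payload 5.1 kg.
Tool frame: the origin (TCP) lies at the very end of the fingers, on their centre line; the grasp point (between the pads) lies 19 mm behind it (manip.tcp_to_grasp is the distance from the TCP to the grasp point, in mm); z points along the fingers, y is the line along which they close (so a half turn about z gives the same grasp; the last joint's range is limited). The gripper opens to 85 mm and grips with 20 to 120 N. Pads are 22 mm wide; open, the fingers measure 114 mm over their backs; the gripper's body (76 mm by 85 mm) begins 54 mm behind the grasp point. The pads swing forward as they close: fully open they stand 13 mm farther back than shut.
Start: joints at [-1.352, 0.124, 1.65, -0, 1.367, -0.083], TCP at [193.173, -620.62, 231.322] pointing down, gripper open.
Joint ranges: [-2.61, 2.61], [-1.02, 2.33], [0.03, 2.71], [-1.35, 4.49], [0.32, 2.68], [-2.91, 2.91]. Speed limits (rad/s): [2.57, 2.57, 3.14, 3.14, 3.14, 3.14].

### API

Orientations are given as [roll, pitch, yaw] about the fixed x, y, z axes, in that order (R = Rz(yaw) Ry(pitch) Rx(roll)).
In Python, from workcell import manip gives the robot as it stands.
- The arm moves only by the tool run_rows, called in YAML: its name, and indented under it one key for each argument. Schema: {"type":"object","properties":{"motion":{"type":"object","properties":{"deltas":{"type":"array","items":{"type":"array","items":{"type":"number"},"minItems":6,"maxItems":6},"minItems":1,"maxItems":12}},"additionalProperties":false,"required":["deltas"]},"jaw":{"type":"number"},"grip_n":{"type":"number"},"only":{"type":"string"},"quiet":{"type":"boolean"},"lines":{"type":"string"}},"required":["motion"],"additionalProperties":false}. motion is an object whose key "deltas" holds a list of rows, 1 to 12 of them, each of 6 numbers: dx, dy, dz in parts of the range, where 1.0 means 0.8 m, then a rotation vector rx, ry, rz in fractions of the full range, 1 being pi/2 rad; each row shifts and turns the commanded pose from where the row before left it, along the tool's axes as they then stand; what a row does not reach is not made up. A row lasts 1/10 s, in which the tool goes at most 50 mm and 0.15 rad, less where a joint would pass 70% of its speed; a pose out of reach is approached as far as the arm can. jaw is the finger opening in mm, set as the call begins (left out keeps the last). The fingers move at their own pace and stop on an object; grip_n is the grip in N (left out, the last holds). Time passes only in rows, so rows that do not move let the fingers close. The tool returns the time, the measured TCP pose, the force, the opening and the grip force at its end. only (a regular expression) keeps the lines of the reply that match it, lines (a string "A,B") keeps lines A to B, and quiet returns only ok. Shift and turn numbers lie between -1 and 1, and a call with a number outside is refused. Input that does not fit is refused with a message, and nothing moves.
- manip.sense(): the state, without advancing time (a new reading comes with each control period).
- manip.get_image(name): name is "side" or "top"; returns the picture (384x512x3 uint8, red, green, blue); there is no depth.
- manip.camera_params(name): a dict with "fov_y" (degrees; the focal length in pixels is half the picture's height over the tangent of half this angle, whatever the lens; pixels are square), "cx", "cy" (the principal point, pixels), "R" (3x3) and "t" (3): a world point X has camera coordinates R X + t. Camera axes: x right, y down, z forward; pixel columns grow to the right and rows downward; lengths in mm; the calibration is good to about 2 mm. A picture is of the moment at which its call begins. camera_params takes no time and is no camera call.
- manip.finish_job(): hands the job in; it is judged then, once.
The state is a dict: "time_s": time; "joints": joint angles; "qd": joint speeds; "joint_efforts": joint torques, N m; "position": TCP position; "ee_rot": TCP orientation; "force": force on the tool from outside, world axes, zero at the start; "wrist_torque": the same for the moment, N m; "finger_gap": finger opening in mm; "gripper_force": force on a finger pad.
Only numpy, scipy, OpenCV 4.12 (cv2) and the standard library are available. Lean on these libraries where they do the work, as an engineer would, in place of code of your own. Each camera call takes 0.05 s, during which the arm holds its last target. There are 200 camera calls.

## Working session

There is one attempt and no reset: what is moved stays moved. The work goes in short steps, Python scripts to look and compute and a tool call to move; the robot and the scene stay as the last step left them, time stands still between calls to the robot, and variables do not carry over. Pictures are saved under pics/ and viewed, at most 14 in all, crops included, and the job is handed in when it is done.

```bash
mkdir -p pics; ls
```

Run:
```python
from workcell import manip
import cv2,numpy as np
for n in("side","top"):
    im=manip.get_image(n); cv2.imwrite(f"pics/{n}0.png",im[:,:,::-1]); p=manip.camera_params(n)
    print(n,p, -np.array(p['R']).T@np.array(p['t']))
print(manip.sense(),manip.tcp_to_grasp)
```

```text
pics
side {'fov_y': 44.6645858154696, 'cx': 255.6237257210623, 'cy': 193.0640753661881, 'R': array([[-0.88388406, -0.46739773, -0.01698036],
       [-0.31891728,  0.62885789, -0.70910473],
       [ 0.34211218, -0.62135104, -0.70489868]]), 't': array([463.35965953, 207.46775371, 784.77168432])} [207.24131776 573.72421957 708.16890324]
top {'fov_y': 56.04943948324039, 'cx': 255.7646185879078, 'cy': 184.62058102330096, 'R': array([[-0.00424571, -0.99982309, -0.01832402],
       [-0.9944901 ,  0.00614103, -0.10465054],
       [ 0.10474455,  0.01777874, -0.99434023]]), 't': array([ -9.40821795, 512.99983842, 704.48181365])} [436.34268035 -25.0816967  754.00792326]
{'time_s': 0.1, 'joints': array([-1.35162541e+00,  1.24478372e-01,  1.65156896e+00,  1.25526228e-05,
        1.36752591e+00, -8.25943838e-02]), 'qd': array([ 0.00149748, -0.00203921, -0.00336283,  0.00024584,  0.00035723,
        0.00023771]), 'joint_efforts': array([ 2.47012176e-04, -4.24932361e+01, -3.66653860e+01, -1.22871702e-04,
        3.93157054e-03, -5.27561824e-06]), 'position': array([ 193.03828263, -620.07526545,  230.13241356]), 'ee_rot': array([-3.13961983e+00, -1.75646704e-04,  3.01762582e-01]), 'force': array([-0.40371115,  0.20425457,  0.20558616]), 'wrist_torque': array([-0.0100195 , -0.0017987 ,  0.01435005]), 'gripper_force': 0.0, 'finger_gap': 85.4402418214277} 18.700000000000003
```

View pics/side0.png

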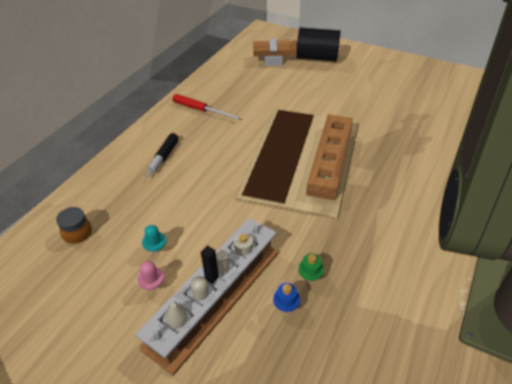

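View pics/top0.png

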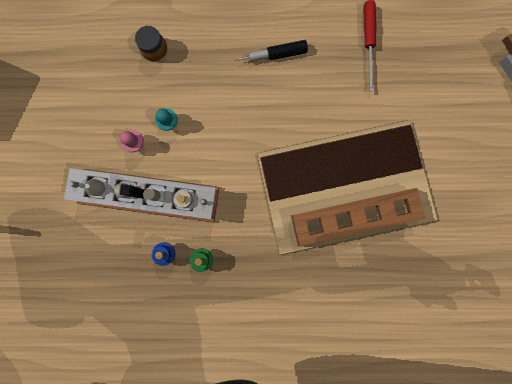

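The side view shows the keeper on the carrier from (145,335) to (262,235), with its black handle at (210,262). The rack row runs from (322,185) to (337,125), with the pad at (280,155). In the top view the keeper spans (68,180) to (215,208), with the handle at about (128,190). The rack openings are at (315,226) to (403,207) and the pad is centred at about (341,162).

Possible mix-ups:
- **Wheel:** the real one is in the carrier at top (183,199). The blue (163,254) and green (201,260) ones are look-alikes.
- **Bullet:** the real one is in the carrier. The pink (131,141) and turquoise (166,119) ones are look-alikes.

I'll check this with one close crop.

Run:
```python
import cv2,numpy as np
t=cv2.imread("pics/top0.png"); s=cv2.imread("pics/side0.png")
a=cv2.resize(t[155:230,55:230],None,fx=4.5,fy=4.5,interpolation=cv2.INTER_CUBIC)
cv2.imwrite("pics/c1.png",a)
b=cv2.resize(s[215:365,130:290],None,fx=4,fy=4,interpolation=cv2.INTER_CUBIC)
cv2.imwrite("pics/c2.png",b)
```

```text
(no output)
```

View pics/c1.png

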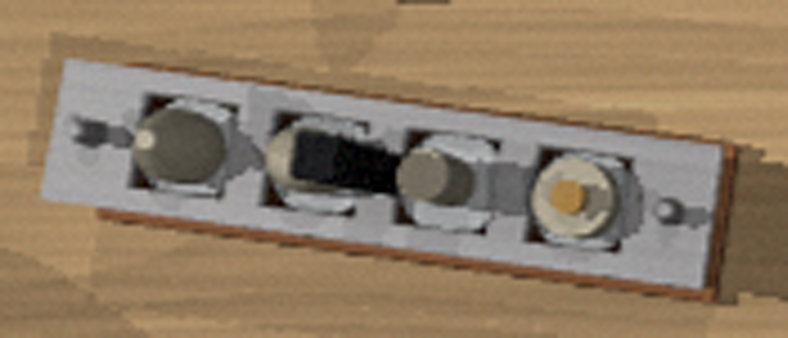

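View pics/c2.png

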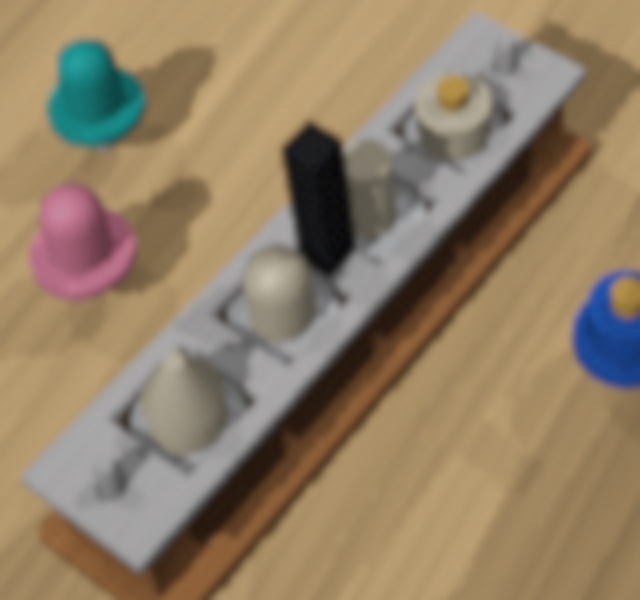

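Heads from left to right in the carrier are cone (top px 95,187), bullet (about 123,191), barrel (150,195) and wheel with brass nut (182,199). The handle stands between bullet and barrel, and the coloured look-alikes all lie off the carrier.

Create h.py:
```python
import cv2,numpy as np
from workcell import manip
P={n:manip.camera_params(n) for n in("side","top")}
def ray(n,uv):
    p=P[n];f=192/np.tan(np.radians(p['fov_y']/2));R=np.array(p['R'])
    d=R.T@np.array([(uv[0]-p['cx'])/f,(uv[1]-p['cy'])/f,1]);return -R.T@np.array(p['t']),d/np.linalg.norm(d)
def plane(n,uv,z): c,d=ray(n,uv);return c+d*(z-c[2])/d[2]
def tri(a,b):
    c1,d1=ray("top",a);c2,d2=ray("side",b)
    s=np.linalg.lstsq(np.c_[d1,-d2],c2-c1,rcond=None)[0];p,q=c1+s[0]*d1,c2+s[1]*d2
    return (p+q)/2,np.linalg.norm(p-q)
def big(m):
    return max(cv2.findContours(m.astype(np.uint8),cv2.RETR_EXTERNAL,cv2.CHAIN_APPROX_NONE)[0],key=cv2.contourArea)
def quad(m): 
    h=cv2.convexHull(big(m));a=cv2.approxPolyDP(h,5,True).reshape(-1,2)
    return cv2.minAreaRect(h),a
```

Run:
```python
from h import *
np.set_printoptions(precision=1,suppress=True)
I={n:cv2.imread(f"pics/{n}0.png") for n in P}
H={n:cv2.cvtColor(I[n],cv2.COLOR_BGR2HSV) for n in P}
roi={"top":(155,230,55,230),"side":(210,365,130,290)}
def sub(m,r): o=np.zeros_like(m);a,b,c,d=r;o[a:b,c:d]=m[a:b,c:d];return o
for n in P:
    h,s,v=[H[n][:,:,i].astype(int) for i in range(3)]
    m=sub((s<45)&(v>110),roi[n]);r,a=quad(m);print(n,"keeper",a.tolist())
    print(np.array([plane(n,x,60) for x in a]))
    m=sub((v<45),roi[n]);c=big(m);print("handle",cv2.boundingRect(c),c.reshape(-1,2)[::3].tolist())
    rr=(100,255,250,445) if n=="top" else (95,215,235,365)
    m=sub((v<80)&((h<25)|(h>165)),rr);r,a=quad(m);print("pad",a.tolist());print(np.array([plane(n,x,14) for x in a]),plane(n,r[0],14))
    m=sub((s>110)&(v>85),rr);r,a=quad(cv2.morphologyEx(m.astype(np.uint8),cv2.MORPH_OPEN,np.ones((3,3))));print("bar",a.tolist())
    b=np.zeros(v.shape,np.uint8);cv2.fillConvexPoly(b,a,1);b=cv2.erode(b,np.ones((5,5)))
    cs=[c for c in cv2.findContours((b&(v<90)).astype(np.uint8),0,1)[0] if cv2.contourArea(c)>25]
    for c in cs: q=cv2.minAreaRect(c);print("hole",np.array(q[0]),np.array(q[1]),plane(n,q[0],46))
```

```text
side keeper [[275, 232], [164, 357], [136, 335], [247, 219]]
[[443.7  75.   60. ]
 [482.5 362.9  60. ]
 [540.9 353.8  60. ]
 [504.1  70.3  60. ]]
handle (202, 247, 16, 37) [[207, 247], [204, 250], [202, 253], [202, 256], [203, 259], [203, 262], [204, 265], [204, 268], [205, 271], [205, 274], [206, 277], [207, 280], [210, 282], [213, 282], [215, 279], [217, 276], [217, 273], [217, 270], [216, 267], [216, 264], [216, 261], [215, 258], [214, 255], [214, 252], [211, 249], [208, 247]]
pad [[312, 116], [284, 201], [243, 194], [278, 112]]
[[ 546.2 -345.6   14. ]
 [ 480.9  -44.1   14. ]
 [ 566.5  -23.7   14. ]
 [ 630.3 -323.    14. ]] [ 557.4 -170.8   14. ]
bar [[327, 114], [352, 117], [334, 200], [306, 194]]
top keeper [[69, 168], [214, 187], [210, 218], [66, 199]]
[[544.5 353.9  60. ]
 [505.3  68.3  60. ]
 [445.5  75.5  60. ]
 [483.6 356.7  60. ]]
handle (120, 184, 24, 15) [[122, 184], [121, 187], [121, 190], [120, 193], [123, 194], [126, 195], [129, 195], [132, 196], [135, 196], [138, 197], [141, 197], [142, 197], [142, 194], [143, 191], [141, 189], [138, 188], [135, 187], [132, 186], [129, 186], [126, 185], [123, 185]]
pad [[410, 125], [421, 168], [270, 200], [262, 157]]
[[ 637.2 -333.7   14. ]
 [ 546.6 -351.7   14. ]
 [ 482.4  -40.9   14. ]
 [ 572.   -25.1   14. ]] [ 559.2 -188.7   14. ]
bar [[417, 188], [422, 219], [299, 245], [294, 214]]
hole [314.7 226.1] [14.3 14. ] [ 429.2 -126.8   46. ]
hole [343.6 219.6] [14.6 14.1] [ 441.5 -183.1   46. ]
hole [372.9 213.7] [14.3 13.6] [ 452.7 -240.1   46. ]
hole [401.8 207.2] [14.  13.6] [ 465.  -296.6   46. ]
```

Run:
```python
import cv2,numpy as np
t=cv2.imread("pics/top0.png"); s=cv2.imread("pics/side0.png")
a=cv2.resize(t[180:260,275:445],None,fx=4,fy=4,interpolation=cv2.INTER_CUBIC)
b=cv2.resize(s[110:205,300:400],None,fx=3,fy=3,interpolation=cv2.INTER_CUBIC)
o=np.zeros((610,690,3),np.uint8);o[:320,:680]=a;o[322:607,:300]=b;cv2.imwrite("pics/c3.png",o[:600])
```

```text
(no output)
```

View pics/c3.png

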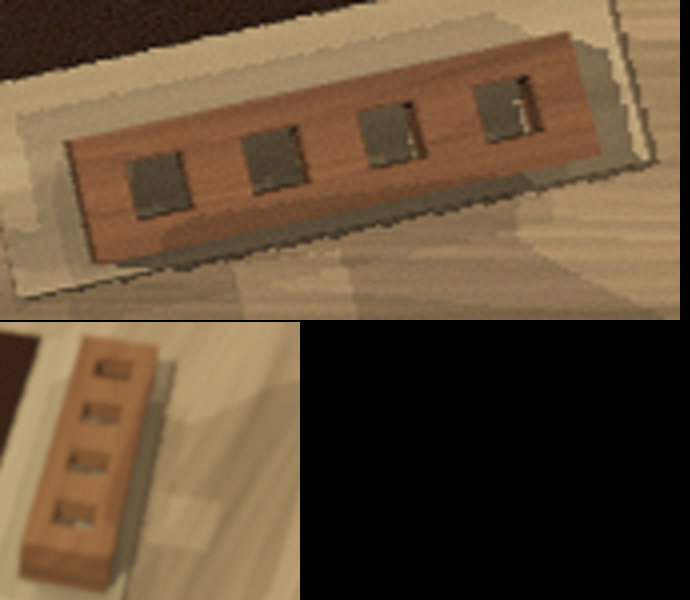

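The rack holes sit at top px (315,226.5) to (402,207), and their spacing back-projects to 58 mm. In the side view the near opening is at about (325,174) and the far one at about (338,126). I'll triangulate heights and then move.

Add to h.py:
```python
def to(x,y,z,yaw):
    s=manip.sense();p=np.array(s['position']);D=np.array([x,y,z])-p;w=s['ee_rot'][2]
    r=(w-yaw+np.pi)%(2*np.pi)-np.pi;c,k=np.cos(yaw),np.sin(yaw)
    print("rz first %.3f, then dx %.1f dy %.1f dz %.1f"%(r,c*D[0]+k*D[1],k*D[0]-c*D[1],-D[2]))
def tool(n,D): pass
```

Run:
```python
from h import *
np.set_printoptions(precision=1,suppress=True)
for a,b in [((69,168),(136,335)),((214,187),(247,219)),((210,218),(275,232)),((66,199),(164,357)),((125.2,189.9),(208.5,250.7)),((314.7,226.1),(325,174.2)),((401.8,207.2),(337.7,125.7))]: print(*tri(a,b))
for a,b in [((410,125),(312,116)),((270,200),(284,201)),((262,157),(243,194))]:
  pass
for a,b in [((421,168),(312,116)),((270,200),(284,201)),((262,157),(243,194)),((410,125),(278,112))]: print("pad",*tri(a,b))
print(plane("top",(125.2,189.9),135),plane("side",(208.5,250.7),135))
to(493.8,214.5,165,-.135)
```

```text
[543.2 353.7  58.7] 3.192502709312232
[505.4  68.5  57.7] 0.3926950257928043
[444.6  75.2  59.8] 1.92483803200157
[484.6 360.6  53.5] 1.233897311649525
[493.1 212.8 133.3] 1.7644992607023429
[ 427.8 -127.6   42.8] 2.6903844064679903
[ 464.1 -298.2   42.7] 2.1985092459012803
pad [ 548.3 -354.1    7.8] 1.8372500565518495
pad [481.  -41.3  16.7] 2.525296451030306
pad [570.4 -25.9  10.9] 4.492354722050863
pad [ 639.5 -339.5    1. ] 2.6014000604653322
[493.7 212.5 135. ] [491.4 213.7 135. ]
rz first 0.437, then dx 185.7 dy -867.5 dz 65.1
```

Triangulated heights agree with the text within calibration: plate top about 58, handle top 133, rack top 43, pad about 9–16. The first reach is to the handle.

Units first: shifts go in shares of 0.8 m and turns go in shares of pi/2 rad. So -42 mm / 800 = -0.0525, -40 mm / 800 = -0.05, 0.11 rad / 1.5708 = 0.07.

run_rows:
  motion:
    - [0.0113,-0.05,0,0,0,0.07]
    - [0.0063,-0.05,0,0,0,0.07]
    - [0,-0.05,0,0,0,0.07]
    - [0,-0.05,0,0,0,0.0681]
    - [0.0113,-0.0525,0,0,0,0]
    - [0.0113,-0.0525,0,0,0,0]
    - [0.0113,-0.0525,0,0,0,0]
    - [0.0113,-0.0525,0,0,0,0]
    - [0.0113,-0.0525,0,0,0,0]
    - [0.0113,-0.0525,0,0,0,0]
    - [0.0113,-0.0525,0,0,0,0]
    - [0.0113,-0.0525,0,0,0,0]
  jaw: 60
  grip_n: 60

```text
refused: motion: the value is not of type 'object' (schema: type "object"). Nothing was moved.
```

Nothing moved. I misread the format; it is an object with the rows under "deltas". Resending.

run_rows:
  motion: {"deltas":[[0.0113,-0.05,0,0,0,0.07],[0.0063,-0.05,0,0,0,0.07],[0,-0.05,0,0,0,0.07],[0,-0.05,0,0,0,0.0681],[0.0113,-0.0525,0,0,0,0],[0.0113,-0.0525,0,0,0,0],[0.0113,-0.0525,0,0,0,0],[0.0113,-0.0525,0,0,0,0],[0.0113,-0.0525,0,0,0,0],[0.0113,-0.0525,0,0,0,0],[0.0113,-0.0525,0,0,0,0],[0.0113,-0.0525,0,0,0,0]]}
  jaw: 60
  grip_n: 60

```text
time_s: 1.3
position: [301.6, -134.8, 231.0]
ee_rot: [3.141, -0.001, -0.136]
force: [1.4, -0.2, -0.9]
finger_gap: 59.8
gripper_force: 0.0
```

```bash
python3 -c "
from h import *
to(493.7,213.3,165,-.135)"
```

```text
rz first -0.001, then dx 143.5 dy -370.8 dz 66.0
```

In the tool's units: -42 mm / 800 = -0.0525, -41 mm / 800 = -0.0513.

run_rows:
  motion: {"deltas":[[0.02,-0.0513,0,0,0,0],[0.02,-0.0513,0,0,0,0],[0.02,-0.0513,0,0,0,0],[0.02,-0.0513,0,0,0,0],[0.02,-0.0513,0,0,0,0],[0.02,-0.0513,0.0088,0,0,0],[0.02,-0.0513,0.0125,0,0,0],[0.02,-0.0513,0.025,0,0,0],[0.0188,-0.0525,0.025,0,0,0],[0,0,0.0113,0,0,0],[0,0,0,0,0,0],[0,0,0,0,0,0]]}

```text
time_s: 2.5
position: [492.8, 210.2, 165.3]
ee_rot: [3.141, 0.0, -0.136]
force: [-0.9, 0.7, 0.6]
finger_gap: 59.8
gripper_force: 0.0
```

```bash
python3 -c "
from h import *
to(493.7,213.3,165,-.135)"
```

```text
rz first -0.001, then dx 0.5 dy -3.2 dz 0.3
```

In the tool's units: 15 mm / 800 = 0.0188, 10 mm / 800 = 0.0125.

run_rows:
  motion: {"deltas":[[0.0006,-0.004,0.0125,0,0,0],[0,0,0.0188,0,0,0],[0,0,0.0188,0,0,0],[0,0,0.0188,0,0,0],[0,0,0.0125,0,0,0],[0,0,0,0,0,0],[0,0,0,0,0,0]]}

```text
time_s: 3.2
position: [494.1, 214.0, 100.0]
ee_rot: [3.141, 0.001, -0.135]
force: [0.6, -0.5, -0.0]
finger_gap: 60.0
gripper_force: 0.0
```

run_rows:
  motion: {"deltas":[[0,0,0,0,0,0],[0,0,0,0,0,0],[0,0,0,0,0,0],[0,0,0,0,0,0],[0,0,0,0,0,0],[0,0,0,0,0,0],[0,0,0,0,0,0],[0,0,0,0,0,0]]}
  jaw: 10
  grip_n: 80

```text
time_s: 4.0
position: [494.8, 214.3, 101.3]
ee_rot: [-3.141, -0.001, -0.135]
force: [-0.8, 1.0, 5.5]
finger_gap: 17.2
gripper_force: 78.8
```

```bash
python3 -c "
from h import *
s=manip.sense();print(s['wrist_torque'])"
```

```text
[-0.02446018  0.06321152  0.02085781]
```

In the tool's units: -10 mm / 800 = -0.0125, -8 mm / 800 = -0.01.

run_rows:
  motion: {"deltas":[[0,0,-0.005,0,0,0],[0,0,-0.0063,0,0,0],[0,0,-0.0075,0,0,0],[0,0,-0.0075,0,0,0],[0,0,-0.0075,0,0,0],[0,0,-0.01,0,0,0],[0,0,-0.01,0,0,0],[0,0,-0.0125,0,0,0],[0,0,-0.0125,0,0,0],[0,0,-0.0125,0,0,0],[0,0,-0.0063,0,0,0],[0,0,0,0,0,0]]}

```text
time_s: 5.2
position: [494.8, 214.2, 179.7]
ee_rot: [-3.141, -0.002, -0.135]
force: [-0.0, -0.0, -2.4]
finger_gap: 17.2
gripper_force: 78.6
```

Run:
```python
from h import *
s=manip.sense();print(s['wrist_torque'])
a=[manip.get_image(n)[:,:,::-1] for n in P]
o=np.hstack([cv2.resize(a[0][150:384,60:310],(400,374)),cv2.resize(a[1][120:308,30:230],(400,374))]);cv2.imwrite("pics/lift.png",o)
```

```text
[ 0.00234543 -0.02654643  0.030919  ]
```

View pics/lift.png

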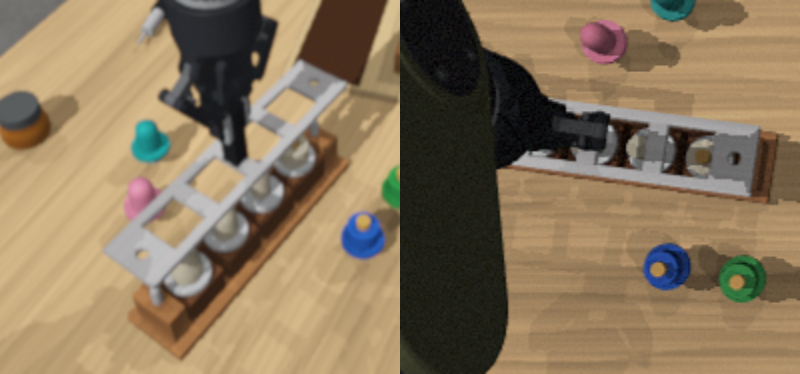

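The plate is clear of the dowels and looks level, and all four heads are still upright in the sockets. On to the pad.

In the tool's units: 30 mm / 800 = 0.0375, 20 mm / 800 = 0.025, -0.063 rad / 1.5708 = -0.0401.

run_rows:
  motion: {"deltas":[[0.0038,0.0125,0,0,0,0],[0.0075,0.025,0,0,0,0],[0.0113,0.0375,0,0,0,0],[0.0113,0.0375,0,0,0,0],[0.0113,0.0375,0,0,0,-0.0255],[0.0113,0.0375,0,0,0,-0.0382],[0.0113,0.0375,0,0,0,-0.0382],[0.0113,0.0375,0,0,0,-0.0382],[0.0113,0.0375,0,0,0,-0.0382],[0.0113,0.0375,0,0,0,-0.0401],[0.0063,0.0188,0,0,0,0],[0,0,0,0,0,0]]}

```text
time_s: 6.5
position: [570.4, -73.6, 177.8]
ee_rot: [-3.141, 0.001, 0.204]
force: [0.3, 1.6, -2.4]
finger_gap: 16.7
gripper_force: 78.7
```

```bash
python3 -c "
from h import *
to(559.6,-188.3,110,.208)"
```

```text
rz first -0.004, then dx -34.3 dy 110.0 dz 67.8
```

In the tool's units: 27 mm / 800 = 0.0338, 25 mm / 800 = 0.0313, -0.004 rad / 1.5708 = -0.0025.

run_rows:
  motion: {"deltas":[[-0.0063,0.0188,0,0,0,-0.0025],[-0.01,0.0313,0,0,0,0],[-0.01,0.0338,0,0,0,0],[-0.01,0.0313,0.0075,0,0,0],[-0.0063,0.0213,0.0125,0,0,0],[0,0.0013,0.0188,0,0,0],[0,0,0.025,0,0,0],[0,0,0.0213,0,0,0],[0,0,0,0,0,0],[0,0,0,0,0,0]]}

```text
time_s: 7.5
position: [559.6, -185.5, 109.4]
ee_rot: [-3.14, 0.001, 0.213]
force: [0.5, 1.0, -1.7]
finger_gap: 16.8
gripper_force: 78.7
```

Run:
```python
from h import *
to(559.6,-188.3,61.5,.208)
a=[manip.get_image(n)[:,:,::-1] for n in P]
o=np.hstack([cv2.resize(a[0][80:240,200:400],(400,320)),cv2.resize(a[1][90:270,240:465],(400,320))]);cv2.imwrite("pics/pad1.png",o)
```

```text
rz first 0.005, then dx -0.6 dy 2.8 dz 47.9
```

View pics/pad1.png

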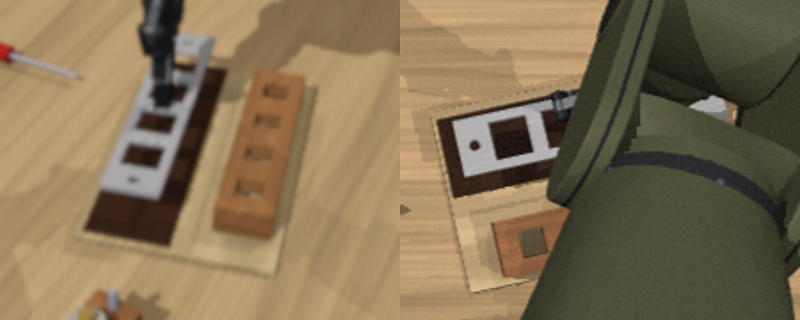

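The plate hangs level above the pad and parallel to it, and the rack openings at right are clear. Lowering slowly.

In the tool's units: 12 mm / 800 = 0.015, 8 mm / 800 = 0.01, 0.004 rad / 1.5708 = 0.0025.

run_rows:
  motion: {"deltas":[[-0.0008,0.0035,0.0063,0,0,0.0025],[0,0,0.015,0,0,0],[0,0,0.015,0,0,0],[0,0,0.01,0,0,0],[0,0,0.0063,0,0,0],[0,0,0.0038,0,0,0],[0,0,0.0013,0,0,0],[0,0,0.0009,0,0,0],[0,0,0,0,0,0]]}

```text
time_s: 8.5
position: [560.3, -189.4, 64.0]
ee_rot: [3.141, -0.001, 0.208]
force: [-0.3, -0.5, -2.1]
finger_gap: 16.8
gripper_force: 78.8
```

```bash
python3 -c "
from h import *
to(559.6,-188.3,61.5,.208)"
```

```text
rz first -0.000, then dx -0.5 dy -1.2 dz 2.5
```

In the tool's units: -1 mm / 800 = -0.0013, 0.7 mm / 800 = 0.0009.

run_rows:
  motion: {"deltas":[[0,-0.0013,0.0013,0,0,0],[0,0,0.0013,0,0,0],[0,0,0.0009,0,0,0],[0,0,0,0,0,0]]}

```text
time_s: 8.9
position: [559.9, -188.3, 61.3]
ee_rot: [-3.142, -0.0, 0.208]
force: [-0.8, 0.8, 0.1]
finger_gap: 16.9
gripper_force: 79.2
```

run_rows:
  motion: {"deltas":[[0,0,0.0006,0,0,0],[0,0,0.0006,0,0,0],[0,0,0,0,0,0]]}

```text
time_s: 9.2
position: [559.9, -188.2, 61.3]
ee_rot: [-3.141, 0.0, 0.208]
force: [-4.8, 2.8, 5.3]
finger_gap: 16.7
gripper_force: 80.3
```

Contact is felt (wrist force from −2 to +5 N), so I'll release and rise.

In the tool's units: -0.5 mm / 800 = -0.0006.

run_rows:
  motion: {"deltas":[[0,0,-0.0006,0,0,0],[0,0,0,0,0,0],[0,0,0,0,0,0],[0,0,0,0,0,0],[0,0,0,0,0,0]]}
  jaw: 50

```text
time_s: 9.7
position: [559.8, -188.3, 60.3]
ee_rot: [-3.142, 0.0, 0.208]
force: [-0.6, -0.3, 0.5]
finger_gap: 50.1
gripper_force: 0.0
```

run_rows:
  motion: {"deltas":[[0,0,-0.0125,0,0,0],[0,0,-0.025,0,0,0],[0,0,-0.0313,0,0,0],[0,0,-0.0313,0,0,0],[-0.0188,-0.0375,-0.0313,0,0,0],[-0.025,-0.05,0,0,0,0],[-0.025,-0.05,0,0,0,0],[-0.025,-0.05,0,0,0,0],[-0.025,-0.05,0,0,0,0],[0,0,0,0,0,0]]}

```text
time_s: 10.7
position: [425.0, -19.2, 165.4]
ee_rot: [-3.141, -0.0, 0.212]
force: [1.6, -0.6, -0.7]
finger_gap: 50.1
gripper_force: 0.0
```

Run:
```python
from h import *
a=[manip.get_image(n)[:,:,::-1] for n in P]
for n,i in zip(P,a): cv2.imwrite(f"pics/{n}1.png",i)
o=np.hstack([cv2.resize(a[0],(400,300)),cv2.resize(a[1],(400,300))]);cv2.imwrite("pics/after_keeper.png",o)
```

```text
(no output)
```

View pics/after_keeper.png

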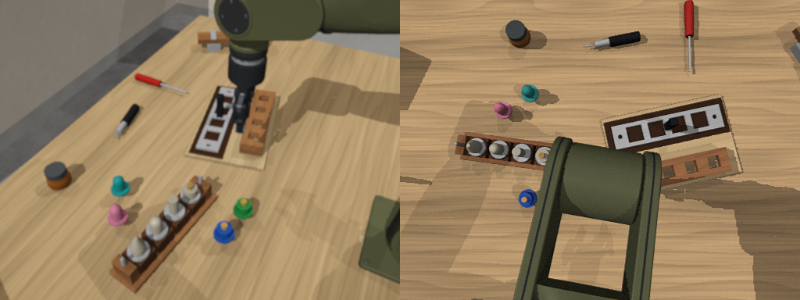

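The keeper lies centred on the pad with its handle up, and the four heads stand upright in the carrier. Now a close crop for the head centres.

Run:
```python
import cv2,numpy as np
t=cv2.imread("pics/top1.png"); s=cv2.imread("pics/side1.png")
a=cv2.resize(t[165:220,70:200],None,fx=6,fy=6,interpolation=cv2.INTER_CUBIC)   #780x330
b=cv2.resize(s[222:372,140:285],(290,300)) 
cv2.imwrite("pics/c4.png",a)
b=cv2.resize(s[222:372,140:285],None,fx=4,fy=4,interpolation=cv2.INTER_CUBIC);cv2.imwrite("pics/c5.png",b)
```

```text
(no output)
```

View pics/c4.png

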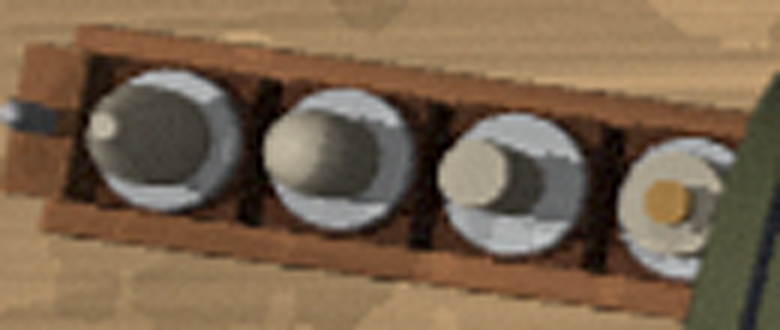

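View pics/c5.png

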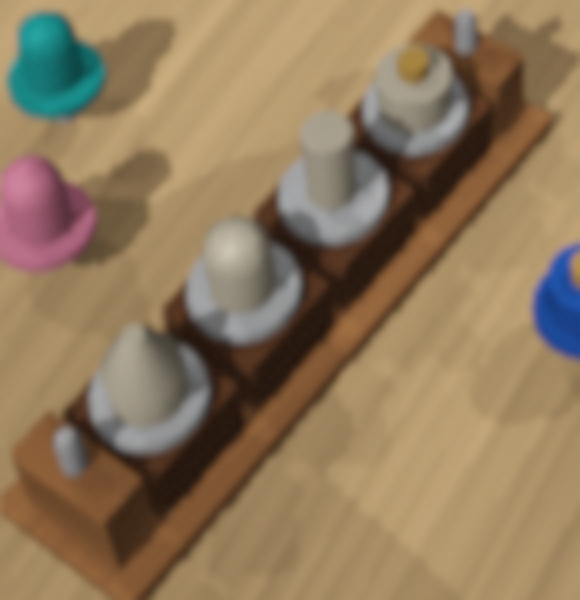

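Flange centres in crop coordinates for cone, bullet, barrel and wheel:
- **Top crop (6x):** (170,141), (342,159), (515,185), (689,208).
- **Side crop (4x):** (150,395), (244,287), (334,190), (416,103).

Run:
```python
from h import *
np.set_printoptions(precision=1,suppress=True)
T=np.array([(170,141),(342,159),(515,185),(689,208)])/6+[70,165]
S=np.array([(150,395),(244,287),(334,190),(416,103)])/4+[140,222]
c=np.array([493.8,213.8])
for a,b,y in zip(T,S,(87,29,-29,-87)):
    print(plane("top",a,52),plane("side",b,52),*tri(a,b),c+y*np.array([.1346,.991]))
# rack from holes
for y in(-87,-29,29,87): print(y,np.array([447.1,-211.7])+y*np.array([-.206,.978]))
to(506,300,140,1.436)
```

```text
[504.5 297.8  52. ] [502.2 301.6  52. ] [504.7 299.8  47.3] 0.658191312274695 [505.5 300. ]
[498.3 240.7  52. ] [496.1 243.   52. ] [498.  241.6  49. ] 1.1133438568316154 [497.7 242.5]
[489.4 183.5  52. ] [488.  184.4  52. ] [489.  183.7  50.7] 0.9913745432232701 [489.9 185.1]
[481.6 126.3  52. ] [479.5 127.   52. ] [480.9 126.3  50.7] 1.638052523857259 [482.1 127.6]
-87 [ 465.  -296.8]
-29 [ 453.1 -240.1]
29 [ 441.1 -183.3]
87 [ 429.2 -126.6]
rz first -1.227, then dx 329.2 dy 34.4 dz 26.4
```

In the tool's units: -30 mm / 800 = -0.0375, -0.14 rad / 1.5708 = -0.0891.

run_rows:
  motion: {"deltas":[[0,-0.0375,0,0,0,-0.0891],[0,-0.0375,0,0,0,-0.0891],[0,-0.0375,0,0,0,-0.0891],[0,0,0,0,0,-0.0891],[0,0,0,0,0,-0.0891],[0,0,0,0,0,-0.0891],[0,0,0,0,0,-0.0891],[0,0,0,0,0,-0.0891],[0,0,0,0,0,-0.0681],[0,0,0,0,0,0]]}
  jaw: 56
  grip_n: 40

```text
time_s: 11.8
position: [398.3, 61.3, 166.1]
ee_rot: [3.141, 0.0, 1.433]
force: [0.5, -0.9, -0.2]
finger_gap: 55.7
gripper_force: 0.0
```

```bash
python3 -c "
from h import *
to(504.5,299.2,125,1.436)"
```

```text
rz first -0.003, then dx 250.0 dy 73.3 dz 41.1
```

In the tool's units: 42 mm / 800 = 0.0525, 40 mm / 800 = 0.05, -0.003 rad / 1.5708 = -0.0019.

run_rows:
  motion: {"deltas":[[0.025,0.0075,0,0,0,-0.0019],[0.05,0.015,0,0,0,0],[0.0525,0.015,0,0,0,0],[0.0525,0.015,0,0,0,0],[0.0525,0.015,0,0,0,0],[0.05,0.015,0.0125,0,0,0],[0.03,0.0091,0.0188,0,0,0],[0,0,0.02,0,0,0],[0,0,0,0,0,0],[0,0,0,0,0,0]]}

```text
time_s: 12.8
position: [502.8, 299.0, 123.7]
ee_rot: [-3.14, 0.001, 1.436]
force: [-0.1, 0.1, 0.1]
finger_gap: 55.6
gripper_force: 0.0
```

```bash
python3 -c "
from h import *
to(504.5,299.2,55,1.436)"
```

```text
rz first -0.000, then dx 0.4 dy 1.7 dz 68.7
```

In the tool's units: 15 mm / 800 = 0.0188, 10 mm / 800 = 0.0125.

run_rows:
  motion: {"deltas":[[0.0005,0.0021,0.0125,0,0,0],[0,0,0.0188,0,0,0],[0,0,0.0188,0,0,0],[0,0,0.0188,0,0,0],[0,0,0.0113,0,0,0],[0,0,0.005,0,0,0],[0,0,0,0,0,0],[0,0,0,0,0,0]]}

```text
time_s: 13.6
position: [505.1, 300.6, 56.8]
ee_rot: [3.141, -0.0, 1.438]
force: [-0.7, 0.2, -0.4]
finger_gap: 56.3
gripper_force: 0.0
```

run_rows:
  motion: {"deltas":[[0,0,0,0,0,0],[0,0,0,0,0,0],[0,0,0,0,0,0],[0,0,0,0,0,0],[0,0,0,0,0,0],[0,0,0,0,0,0]]}
  jaw: 15
  grip_n: 40

```text
time_s: 14.2
position: [505.5, 300.7, 57.5]
ee_rot: [3.14, -0.001, 1.438]
force: [-0.6, 0.1, 5.4]
finger_gap: 30.2
gripper_force: 40.1
```

Run:
```python
from h import *
a=manip.get_image("side")[:,:,::-1]
cv2.imwrite("pics/g1.png",cv2.resize(a[200:372,110:310],None,fx=3,fy=3,interpolation=cv2.INTER_CUBIC))
```

```text
(no output)
```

View pics/g1.png

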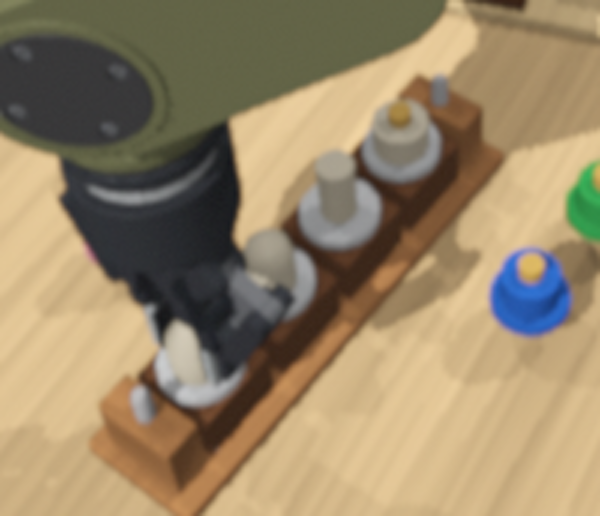

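The cone is held across its felt: the gap is 30 mm, matching the handle's reading of about 1 mm under true size. The bullet, barrel and wheel are untouched. Lifting.

In the tool's units: -15 mm / 800 = -0.0188, -12 mm / 800 = -0.015.

run_rows:
  motion: {"deltas":[[0,0,-0.005,0,0,0],[0,0,-0.01,0,0,0],[0,0,-0.015,0,0,0],[0,0,-0.0188,0,0,0],[0,0,-0.0188,0,0,0],[0,0,-0.0188,0,0,0],[0,0,-0.015,0,0,0],[0,0,-0.0063,0,0,0],[0,0,0,0,0,0]]}

```text
time_s: 15.15
position: [505.3, 300.6, 143.8]
ee_rot: [3.14, -0.001, 1.438]
force: [-0.7, 0.3, 0.1]
finger_gap: 30.2
gripper_force: 39.7
```

Run:
```python
from h import *
to(465,-296.8,142,1.779)
a=manip.get_image("side")[:,:,::-1]
cv2.imwrite("pics/g2.png",cv2.resize(a[120:372,80:310],(460,504)))
```

```text
rz first -0.341, then dx -576.2 dy -162.9 dz 1.8
```

View pics/g2.png

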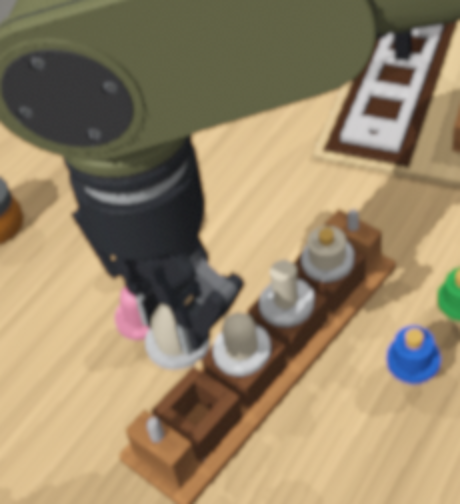

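In the tool's units: -42 mm / 800 = -0.0525, -38 mm / 800 = -0.0475, -0.06 rad / 1.5708 = -0.0382.

run_rows:
  motion: {"deltas":[[-0.015,0.0013,0,0,0,0],[-0.0313,0.0025,0,0,0,0],[-0.0475,0.0025,0,0,0,0],[-0.0525,0.0025,0,0,0,0],[-0.0525,0.0025,0,0,0,0],[-0.0525,0.0025,0,0,0,-0.0318],[-0.0525,0,0,0,0,-0.0382],[-0.0525,-0.0025,0,0,0,-0.0382],[-0.0525,-0.0063,0,0,0,-0.0382],[-0.0525,-0.01,0,0,0,-0.0382],[-0.0475,-0.0125,0,0,0,-0.0325],[-0.025,-0.0075,0,0,0,0]]}

```text
time_s: 16.4
position: [467.9, -131.6, 141.5]
ee_rot: [-3.14, -0.0, 1.777]
force: [0.1, 0.6, -1.3]
finger_gap: 30.5
gripper_force: 39.7
```

```bash
python3 -c "
from h import *
to(465,-296.8,142,1.779)"
```

```text
rz first -0.002, then dx -161.0 dy -37.0 dz -0.5
```

In the tool's units: -38 mm / 800 = -0.0475, -30 mm / 800 = -0.0375, -0.002 rad / 1.5708 = -0.0013.

run_rows:
  motion: {"deltas":[[-0.0375,-0.0088,0,0,0,-0.0013],[-0.0475,-0.0113,0,0,0,0],[-0.0475,-0.0113,0,0,0,0],[-0.0375,-0.0088,0,0,0,0],[-0.0188,-0.0038,0,0,0,0],[-0.0063,-0.0013,0,0,0,0],[0,0,0,0,0,0],[0,0,0,0,0,0]]}

```text
time_s: 17.2
position: [466.6, -287.7, 142.0]
ee_rot: [-3.141, -0.001, 1.782]
force: [-0.1, 0.4, -0.6]
finger_gap: 30.4
gripper_force: 39.7
```

```bash
python3 -c "
from h import *
to(465,-296.8,58,1.779)"
```

```text
rz first 0.003, then dx -8.5 dy -3.4 dz 84.0
```

In the tool's units: 15 mm / 800 = 0.0188, 10 mm / 800 = 0.0125, 0.003 rad / 1.5708 = 0.0019.

run_rows:
  motion: {"deltas":[[-0.0063,-0.0038,0,0,0,0.0019],[-0.0031,-0.0005,0.0125,0,0,0],[0,0,0.0188,0,0,0],[0,0,0.0188,0,0,0],[0,0,0.0188,0,0,0],[0,0,0.0125,0,0,0],[0,0,0,0,0,0]]}

```text
time_s: 17.9
position: [463.6, -295.8, 74.5]
ee_rot: [-3.138, -0.004, 1.778]
force: [0.2, -0.3, -0.5]
finger_gap: 29.9
gripper_force: 39.7
```

```bash
python3 -c "
from h import *
to(465,-296.8,58,1.779)"
```

```text
rz first -0.001, then dx -1.3 dy 1.2 dz 16.5
```

In the tool's units: 5 mm / 800 = 0.0063, 3 mm / 800 = 0.0038.

run_rows:
  motion: {"deltas":[[0,0.0013,0.0063,0,0,0],[0,0,0.0063,0,0,0],[0,0,0.0038,0,0,0],[0,0,0.0019,0,0,0],[0,0,0.0013,0,0,0],[0,0,0,0,0,0],[0,0,0,0,0,0]]}

```text
time_s: 18.6
position: [466.1, -296.8, 62.2]
ee_rot: [3.141, 0.0, 1.778]
force: [-0.0, 0.2, -1.6]
finger_gap: 30.3
gripper_force: 39.7
```

run_rows:
  motion: {"deltas":[[0,0,0.0013,0,0,0],[0,0,0.0013,0,0,0],[0,0,0,0,0,0]]}

```text
time_s: 18.9
position: [465.9, -296.6, 59.8]
ee_rot: [-3.141, -0.0, 1.778]
force: [-0.2, 0.7, 0.0]
finger_gap: 30.6
gripper_force: 39.7
```

In the tool's units: 1 mm / 800 = 0.0013.

run_rows:
  motion: {"deltas":[[0,0,0.0013,0,0,0],[0,0,0.0013,0,0,0],[0,0,0,0,0,0]]}

```text
time_s: 19.2
position: [465.9, -296.6, 57.7]
ee_rot: [-3.141, -0.0, 1.778]
force: [-0.1, -0.2, -0.6]
finger_gap: 30.3
gripper_force: 39.7
```

run_rows:
  motion: {"deltas":[[0,0,0.0006,0,0,0],[0,0,0,0,0,0]]}

```text
time_s: 19.4
position: [466.0, -296.8, 57.5]
ee_rot: [3.142, 0.0, 1.778]
force: [-0.4, 0.3, 0.1]
finger_gap: 30.3
gripper_force: 39.8
```

In the tool's units: 0.7 mm / 800 = 0.0009.

run_rows:
  motion: {"deltas":[[0,0,0.0009,0,0,0],[0,0,0,0,0,0]]}

```text
time_s: 19.6
position: [466.1, -296.8, 57.5]
ee_rot: [-3.141, -0.0, 1.778]
force: [-2.6, 1.6, 5.4]
finger_gap: 30.1
gripper_force: 40.3
```

run_rows:
  motion: {"deltas":[[0,0,0.0006,0,0,0],[0,0,0,0,0,0]]}

```text
time_s: 19.8
position: [466.1, -296.8, 57.5]
ee_rot: [-3.141, -0.0, 1.778]
force: [-4.7, 1.8, 7.9]
finger_gap: 30.1
gripper_force: 40.6
```

Seated, with the flange resting at the expected height (57.5). Release and go back for the bullet.

In the tool's units: -0.7 mm / 800 = -0.0009.

run_rows:
  motion: {"deltas":[[0,0,-0.0009,0,0,0],[0,0,0,0,0,0],[0,0,0,0,0,0],[0,0,0,0,0,0]]}
  jaw: 56

```text
time_s: 20.2
position: [465.9, -296.6, 56.6]
ee_rot: [-3.141, -0.0, 1.778]
force: [0.6, -0.6, 0.4]
finger_gap: 56.1
gripper_force: 0.0
```

run_rows:
  motion: {"deltas":[[0,0,-0.0125,0,0,0],[0,0,-0.025,0,0,0],[0,0,-0.0313,0,0,0],[0,0,-0.0313,0,0,0],[0.0188,0.0038,-0.0063,0,0,0],[0.0438,0.01,0,0,0,0.0318],[0.0563,0.0125,0,0,0,0.0382],[0.0563,0.0125,0,0,0,0.0382],[0.0563,0.0125,0,0,0,0.0382],[0.0563,0.0125,0,0,0,0.0382],[0.0563,0.0063,0,0,0,0.0337],[0.0563,0,0,0,0,0]]}

```text
time_s: 21.4
position: [508.3, 28.1, 141.3]
ee_rot: [-3.141, -0.0, 1.434]
force: [0.5, -0.1, -0.7]
finger_gap: 56.0
gripper_force: 0.0
```

```bash
python3 -c "
from h import *
to(498,242,125,1.436)"
```

```text
rz first -0.002, then dx 210.6 dy -38.9 dz 16.3
```

In the tool's units: 45 mm / 800 = 0.0563, 40 mm / 800 = 0.05.

run_rows:
  motion: {"deltas":[[0.05,-0.01,0,0,0,0],[0.0563,-0.01,0,0,0,0],[0.0563,-0.01,0,0,0,0],[0.0563,-0.01,0.0063,0,0,0],[0.0313,-0.0063,0.0075,0,0,0],[0.0125,-0.0025,0.0075,0,0,0],[0,0,0,0,0,0],[0,0,0,0,0,0]]}

```text
time_s: 22.2
position: [498.4, 238.0, 124.3]
ee_rot: [-3.141, 0.001, 1.435]
force: [-0.2, 0.1, 1.4]
finger_gap: 56.0
gripper_force: 0.0
```

```bash
python3 -c "
from h import *
to(498,242,57.5,1.436)"
```

```text
rz first -0.001, then dx 3.9 dy -0.9 dz 66.8
```

In the tool's units: 15 mm / 800 = 0.0188, 10 mm / 800 = 0.0125.

run_rows:
  motion: {"deltas":[[0.005,-0.0011,0.0125,0,0,0],[0,0,0.0188,0,0,0],[0,0,0.0188,0,0,0],[0,0,0.0188,0,0,0],[0,0,0.0113,0,0,0],[0,0,0.0044,0,0,0],[0,0,0,0,0,0],[0,0,0,0,0,0]]}

```text
time_s: 23.0
position: [499.0, 243.0, 57.9]
ee_rot: [3.141, -0.0, 1.435]
force: [1.4, 0.1, 0.7]
finger_gap: 56.3
gripper_force: 0.0
```

run_rows:
  motion: {"deltas":[[0,0,0,0,0,0],[0,0,0,0,0,0],[0,0,0,0,0,0],[0,0,0,0,0,0],[0,0,0,0,0,0],[0,0,0,0,0,0]]}
  jaw: 15
  grip_n: 40

```text
time_s: 23.6
position: [499.3, 243.1, 58.4]
ee_rot: [3.14, -0.001, 1.435]
force: [-0.3, 0.1, 5.5]
finger_gap: 26.6
gripper_force: 40.0
```

run_rows:
  motion: {"deltas":[[0,0,-0.005,0,0,0],[0,0,-0.01,0,0,0],[0,0,-0.015,0,0,0],[0,0,-0.0188,0,0,0],[0,0,-0.0188,0,0,0],[0,0,-0.0188,0,0,0],[0,0,-0.015,0,0,0],[0,0,-0.0063,0,0,0],[0,0,0,0,0,0]]}

```text
time_s: 24.5
position: [499.1, 243.0, 144.7]
ee_rot: [3.14, -0.001, 1.435]
force: [0.2, -0.3, -1.5]
finger_gap: 25.8
gripper_force: 39.5
```

```bash
python3 -c "
from h import *
to(453.1,-240.1,142,1.779)"
```

```text
rz first -0.344, then dx -463.2 dy -144.9 dz 2.7
```

In the tool's units: -42 mm / 800 = -0.0525, -40 mm / 800 = -0.05, -0.06 rad / 1.5708 = -0.0382.

run_rows:
  motion: {"deltas":[[-0.015,0.0013,0,0,0,0],[-0.0313,0.0013,0,0,0,0],[-0.0475,0.0013,0,0,0,0],[-0.0525,0.0013,0,0,0,0],[-0.0525,0.0013,0,0,0,0],[-0.0525,0.0013,0,0,0,-0.0318],[-0.0525,-0.0013,0,0,0,-0.0382],[-0.0525,-0.0038,0,0,0,-0.0382],[-0.0525,-0.0075,0,0,0,-0.0382],[-0.05,-0.0113,0,0,0,-0.0382],[-0.035,-0.0088,0,0,0,-0.0344],[-0.0188,-0.005,0,0,0,0]]}

```text
time_s: 25.7
position: [453.9, -170.1, 142.4]
ee_rot: [-3.14, -0.001, 1.776]
force: [0.4, 0.1, -1.3]
finger_gap: 26.0
gripper_force: 39.5
```

```bash
python3 -c "
from h import *
to(453.1,-240.1,142,1.779)"
```

```text
rz first -0.003, then dx -68.3 dy -15.2 dz 0.4
```

In the tool's units: -25 mm / 800 = -0.0313, -20 mm / 800 = -0.025, -0.003 rad / 1.5708 = -0.0019.

run_rows:
  motion: {"deltas":[[-0.025,-0.0063,0,0,0,-0.0019],[-0.0313,-0.0063,0,0,0,0],[-0.0188,-0.0038,0,0,0,0],[-0.0088,-0.0025,0,0,0,0],[0,0,0,0,0,0],[0,0,0,0,0,0]]}

```text
time_s: 26.3
position: [454.5, -235.8, 143.1]
ee_rot: [-3.141, -0.001, 1.782]
force: [0.9, 0.3, -2.5]
finger_gap: 26.1
gripper_force: 39.5
```

```bash
python3 -c "
from h import *
to(453.1,-240.1,75,1.779)"
```

```text
rz first 0.003, then dx -3.9 dy -2.3 dz 68.1
```

In the tool's units: 15 mm / 800 = 0.0188, 13 mm / 800 = 0.0163, 0.003 rad / 1.5708 = 0.0019.

run_rows:
  motion: {"deltas":[[-0.0038,-0.0029,0.0075,0,0,0.0019],[0,0,0.0188,0,0,0],[0,0,0.0188,0,0,0],[0,0,0.0188,0,0,0],[0,0,0.0163,0,0,0],[0,0,0.005,0,0,0],[0,0,0,0,0,0]]}

```text
time_s: 27.0
position: [452.4, -239.5, 74.1]
ee_rot: [-3.14, -0.002, 1.779]
force: [0.0, -0.4, -0.5]
finger_gap: 26.1
gripper_force: 39.5
```

```bash
python3 -c "
from h import *
to(453.1,-240.1,58.4,1.779)"
```

```text
rz first -0.000, then dx -0.7 dy 0.6 dz 15.7
```

In the tool's units: 5 mm / 800 = 0.0063, 3 mm / 800 = 0.0038.

run_rows:
  motion: {"deltas":[[0,0,0.0063,0,0,0],[0,0,0.0063,0,0,0],[0,0,0.0038,0,0,0],[0,0,0.0019,0,0,0],[0,0,0.0013,0,0,0],[0,0,0,0,0,0],[0,0,0,0,0,0]]}

```text
time_s: 27.7
position: [453.2, -240.1, 60.1]
ee_rot: [3.141, 0.0, 1.779]
force: [0.6, 0.1, -2.1]
finger_gap: 26.3
gripper_force: 39.5
```

run_rows:
  motion: {"deltas":[[0,0,0.001,0,0,0],[0,0,0.0009,0,0,0],[0,0,0,0,0,0]]}

```text
time_s: 28.0
position: [453.1, -240.1, 58.5]
ee_rot: [3.141, 0.0, 1.779]
force: [-0.5, -0.9, -0.7]
finger_gap: 26.1
gripper_force: 39.6
```

In the tool's units: 0.7 mm / 800 = 0.0009, 0.5 mm / 800 = 0.0006.

run_rows:
  motion: {"deltas":[[0,0,0.0009,0,0,0],[0,0,0.0006,0,0,0],[0,0,0,0,0,0]]}

```text
time_s: 28.3
position: [453.2, -240.1, 58.4]
ee_rot: [-3.141, -0.0, 1.779]
force: [-2.7, 1.9, 7.5]
finger_gap: 26.1
gripper_force: 40.4
```

Units first: shifts go in shares of 0.8 m and turns go in shares of pi/2 rad. So -1 mm / 800 = -0.0013.

run_rows:
  motion: {"deltas":[[0,0,-0.0013,0,0,0],[0,0,0,0,0,0],[0,0,0,0,0,0],[0,0,0,0,0,0]]}
  jaw: 56

```text
time_s: 28.7
position: [453.0, -240.0, 58.0]
ee_rot: [-3.141, -0.0, 1.779]
force: [0.4, -1.0, -0.6]
finger_gap: 55.9
gripper_force: 0.0
```

run_rows:
  motion: {"deltas":[[0,0,-0.0125,0,0,0],[0,0,-0.025,0,0,0],[0,0,-0.0313,0,0,0],[0,0,-0.0313,0,0,0],[0.0188,0.0038,-0.005,0,0,0],[0.0438,0.01,0,0,0,0.0318],[0.0563,0.0125,0,0,0,0.0382],[0.0563,0.0125,0,0,0,0.0382],[0.0563,0.01,0,0,0,0.0382],[0.0563,0.0063,0,0,0,0.0382],[0.0563,0.0038,0,0,0,0.0337],[0.0563,0,0,0,0,0]]}

```text
time_s: 29.9
position: [485.7, 85.0, 141.5]
ee_rot: [-3.141, -0.0, 1.435]
force: [1.8, -0.0, 0.3]
finger_gap: 55.7
gripper_force: 0.0
```

```bash
python3 -c "
from h import *
to(489.5,184.3,125,1.436)"
```

```text
rz first -0.001, then dx 98.9 dy -9.6 dz 16.5
```

In the tool's units: 35 mm / 800 = 0.0438, 20 mm / 800 = 0.025.

run_rows:
  motion: {"deltas":[[0.0438,-0.0038,0,0,0,0],[0.0438,-0.0038,0.005,0,0,0],[0.025,-0.0025,0.0075,0,0,0],[0.0125,-0.0019,0.0075,0,0,0],[0,0,0,0,0,0],[0,0,0,0,0,0]]}

```text
time_s: 30.5
position: [490.2, 182.2, 125.6]
ee_rot: [-3.14, 0.001, 1.436]
force: [-0.4, 0.3, 0.6]
finger_gap: 56.4
gripper_force: 0.0
```

```bash
python3 -c "
from h import *
to(489.5,184.3,57.5,1.436)"
```

```text
rz first -0.000, then dx 1.9 dy -1.0 dz 68.1
```

In the tool's units: 15 mm / 800 = 0.0188, 10 mm / 800 = 0.0125.

run_rows:
  motion: {"deltas":[[0.0019,-0.0013,0.0125,0,0,0],[0,0,0.0188,0,0,0],[0,0,0.0188,0,0,0],[0,0,0.0188,0,0,0],[0,0,0.0113,0,0,0],[0,0,0.0038,0,0,0],[0,0,0,0,0,0],[0,0,0,0,0,0]]}

```text
time_s: 31.3
position: [490.6, 184.5, 59.7]
ee_rot: [3.141, -0.0, 1.436]
force: [0.6, -0.6, -0.1]
finger_gap: 56.0
gripper_force: 0.0
```

run_rows:
  motion: {"deltas":[[0,0,0,0,0,0],[0,0,0,0,0,0],[0,0,0,0,0,0],[0,0,0,0,0,0],[0,0,0,0,0,0],[0,0,0,0,0,0],[0,0,0,0,0,0]]}
  jaw: 12
  grip_n: 40

```text
time_s: 32.0
position: [490.7, 184.5, 60.0]
ee_rot: [3.14, -0.001, 1.436]
force: [0.3, -0.1, 4.9]
finger_gap: 20.0
gripper_force: 39.4
```

In the tool's units: -15 mm / 800 = -0.0188, -12 mm / 800 = -0.015.

run_rows:
  motion: {"deltas":[[0,0,-0.005,0,0,0],[0,0,-0.01,0,0,0],[0,0,-0.015,0,0,0],[0,0,-0.0188,0,0,0],[0,0,-0.0188,0,0,0],[0,0,-0.0188,0,0,0],[0,0,-0.015,0,0,0],[0,0,-0.0063,0,0,0],[0,0,0,0,0,0]]}

```text
time_s: 32.9
position: [490.7, 184.4, 146.5]
ee_rot: [3.14, -0.001, 1.436]
force: [0.2, -1.0, -1.0]
finger_gap: 20.2
gripper_force: 39.1
```

```bash
python3 -c "
from h import *
to(441.1,-183.3,142,1.779)"
```

```text
rz first -0.343, then dx -349.6 dy -124.5 dz 4.5
```

In the tool's units: -42 mm / 800 = -0.0525, -40 mm / 800 = -0.05, -0.06 rad / 1.5708 = -0.0382.

run_rows:
  motion: {"deltas":[[-0.015,0,0,0,0,0],[-0.0313,0,0,0,0,0],[-0.0475,0,0,0,0,0],[-0.0525,0,0,0,0,-0.0318],[-0.0525,0,0,0,0,-0.0382],[-0.0525,-0.0038,0,0,0,-0.0382],[-0.05,-0.0075,0,0,0,-0.0382],[-0.0375,-0.0088,0,0,0,-0.0382],[-0.0275,-0.0075,0,0,0,-0.0337],[-0.0125,-0.0038,0,0,0,0],[0,0,0,0,0,0]]}

```text
time_s: 34.0
position: [453.8, -120.1, 144.5]
ee_rot: [-3.14, -0.001, 1.775]
force: [0.5, 0.1, -0.5]
finger_gap: 20.0
gripper_force: 39.1
```

```bash
python3 -c "
from h import *
to(441.1,-183.3,142,1.779)"
```

```text
rz first -0.004, then dx -59.2 dy -25.5 dz 2.5
```

In the tool's units: -22 mm / 800 = -0.0275, -18 mm / 800 = -0.0225, -0.003 rad / 1.5708 = -0.0019.

run_rows:
  motion: {"deltas":[[-0.0225,-0.01,0,0,0,-0.0019],[-0.0275,-0.0113,0,0,0,0],[-0.0163,-0.0075,0,0,0,0],[-0.0075,-0.0038,0,0,0,0],[0,0,0,0,0,0],[0,0,0,0,0,0]]}

```text
time_s: 34.6
position: [441.5, -181.6, 145.1]
ee_rot: [-3.142, -0.001, 1.782]
force: [-0.2, -0.4, -1.4]
finger_gap: 20.1
gripper_force: 39.2
```

```bash
python3 -c "
from h import *
to(441.1,-183.3,76,1.779)"
```

```text
rz first 0.003, then dx -1.5 dy -0.8 dz 69.1
```

In the tool's units: 15 mm / 800 = 0.0188, 13 mm / 800 = 0.0163, 0.003 rad / 1.5708 = 0.0019.

run_rows:
  motion: {"deltas":[[-0.0019,-0.001,0.0075,0,0,0.0019],[0,0,0.0188,0,0,0],[0,0,0.0188,0,0,0],[0,0,0.0188,0,0,0],[0,0,0.0163,0,0,0],[0,0,0.005,0,0,0],[0,0,0,0,0,0]]}

```text
time_s: 35.3
position: [440.2, -183.5, 75.8]
ee_rot: [-3.14, -0.002, 1.779]
force: [0.4, 0.3, -1.6]
finger_gap: 19.8
gripper_force: 39.2
```

```bash
python3 -c "
from h import *
to(441.1,-183.3,60,1.779)"
```

```text
rz first -0.000, then dx -0.0 dy 0.9 dz 15.8
```

In the tool's units: 5 mm / 800 = 0.0063, 3 mm / 800 = 0.0038.

run_rows:
  motion: {"deltas":[[0,0,0.0063,0,0,0],[0,0,0.0063,0,0,0],[0,0,0.0038,0,0,0],[0,0,0.0019,0,0,0],[0,0,0.0009,0,0,0],[0,0,0.0009,0,0,0],[0,0,0,0,0,0]]}

```text
time_s: 36.0
position: [441.1, -184.0, 61.4]
ee_rot: [3.141, 0.0, 1.779]
force: [0.3, 0.7, -1.7]
finger_gap: 19.7
gripper_force: 39.2
```

run_rows:
  motion: {"deltas":[[0,0,0.001,0,0,0],[0,0,0.0006,0,0,0],[0,0,0,0,0,0]]}

```text
time_s: 36.3
position: [441.0, -183.9, 60.0]
ee_rot: [3.142, 0.0, 1.779]
force: [-0.2, -0.5, -1.1]
finger_gap: 19.9
gripper_force: 39.2
```

In the tool's units: 0.7 mm / 800 = 0.0009, 0.5 mm / 800 = 0.0006.

run_rows:
  motion: {"deltas":[[0,0,0.0009,0,0,0],[0,0,0.0006,0,0,0],[0,0,0,0,0,0]]}

```text
time_s: 36.6
position: [441.1, -184.0, 60.0]
ee_rot: [-3.141, -0.0, 1.779]
force: [-4.2, 2.3, 7.8]
finger_gap: 20.1
gripper_force: 39.9
```

run_rows:
  motion: {"deltas":[[0,0,-0.0013,0,0,0],[0,0,0,0,0,0],[0,0,0,0,0,0],[0,0,0,0,0,0],[0,0,0,0,0,0]]}
  jaw: 58

```text
time_s: 37.1
position: [440.9, -183.9, 59.7]
ee_rot: [-3.141, -0.0, 1.779]
force: [0.4, 0.4, 0.0]
finger_gap: 57.7
gripper_force: 0.0
```

run_rows:
  motion: {"deltas":[[0,0,-0.0125,0,0,0],[0,0,-0.025,0,0,0],[0,0,-0.0313,0,0,0],[0,0,-0.0313,0,0,0],[0.0188,0.0038,0,0,0,0],[0.0375,0.01,0,0,0,0.0318],[0.05,0.01,0,0,0,0.0382],[0.0563,0.01,0,0,0,0.0382],[0.0563,0.0063,0,0,0,0.0382],[0.0375,0.0025,0,0,0,0.0382],[0.0188,0,0,0,0,0.0337],[0,0,0,0,0,0]]}

```text
time_s: 38.3
position: [454.1, 41.0, 139.2]
ee_rot: [-3.14, -0.0, 1.44]
force: [-0.3, -0.2, 0.4]
finger_gap: 58.3
gripper_force: 0.0
```

```bash
python3 -c "
from h import *
to(481.4,127,125,1.436)"
```

```text
rz first 0.004, then dx 88.9 dy 15.5 dz 14.2
```

In the tool's units: 30 mm / 800 = 0.0375, 28 mm / 800 = 0.035, 0.003 rad / 1.5708 = 0.0019.

run_rows:
  motion: {"deltas":[[0.035,0.0063,0,0,0,0.0019],[0.0375,0.0063,0.005,0,0,0],[0.025,0.0044,0.0063,0,0,0],[0.0125,0.0025,0.0063,0,0,0],[0,0,0,0,0,0],[0,0,0,0,0,0]]}

```text
time_s: 38.9
position: [481.7, 123.1, 125.3]
ee_rot: [-3.14, 0.001, 1.433]
force: [-0.0, 0.1, 0.9]
finger_gap: 57.7
gripper_force: 0.0
```

```bash
python3 -c "
from h import *
to(481.4,127,56.5,1.436)"
```

```text
rz first -0.003, then dx 3.9 dy -0.9 dz 68.8
```

In the tool's units: 15 mm / 800 = 0.0188, 10 mm / 800 = 0.0125, -0.003 rad / 1.5708 = -0.0019.

run_rows:
  motion: {"deltas":[[0.0038,-0.0006,0.0125,0,0,-0.0019],[0,0,0.0188,0,0,0],[0,0,0.0188,0,0,0],[0,0,0.0188,0,0,0],[0,0,0.0113,0,0,0],[0,0,0.0063,0,0,0],[0,0,0,0,0,0],[0,0,0,0,0,0]]}

```text
time_s: 39.7
position: [482.5, 126.9, 57.2]
ee_rot: [3.141, -0.0, 1.436]
force: [-0.2, 0.1, -0.1]
finger_gap: 58.0
gripper_force: 0.0
```

run_rows:
  motion: {"deltas":[[0,0,0,0,0,0],[0,0,0,0,0,0],[0,0,0,0,0,0],[0,0,0,0,0,0],[0,0,0,0,0,0],[0,0,0,0,0,0]]}
  jaw: 15
  grip_n: 40

```text
time_s: 40.3
position: [483.0, 127.0, 57.9]
ee_rot: [3.14, -0.001, 1.436]
force: [-0.2, 0.6, 6.0]
finger_gap: 31.3
gripper_force: 40.2
```

In the tool's units: -15 mm / 800 = -0.0188, -12 mm / 800 = -0.015.

run_rows:
  motion: {"deltas":[[0,0,-0.005,0,0,0],[0,0,-0.01,0,0,0],[0,0,-0.015,0,0,0],[0,0,-0.0188,0,0,0],[0,0,-0.0188,0,0,0],[0,0,-0.0188,0,0,0],[0,0,-0.015,0,0,0],[0,0,-0.0063,0,0,0],[0,0,0,0,0,0]]}

```text
time_s: 41.2
position: [482.7, 126.9, 144.0]
ee_rot: [3.14, -0.001, 1.436]
force: [0.4, -0.1, -0.2]
finger_gap: 31.1
gripper_force: 39.8
```

```bash
python3 -c "
from h import *
to(429.2,-126.6,142,1.779)"
```

```text
rz first -0.343, then dx -237.0 dy -104.8 dz 2.0
```

In the tool's units: -36 mm / 800 = -0.045, -32 mm / 800 = -0.04, -0.06 rad / 1.5708 = -0.0382.

run_rows:
  motion: {"deltas":[[-0.0125,-0.0025,0,0,0,0],[-0.0275,-0.0038,0,0,0,-0.0191],[-0.04,-0.005,0,0,0,-0.0318],[-0.045,-0.0063,0,0,0,-0.0382],[-0.045,-0.0088,0,0,0,-0.0382],[-0.0375,-0.01,0,0,0,-0.0382],[-0.025,-0.01,0,0,0,-0.0318],[-0.015,-0.0063,0,0,0,-0.021],[0,0,0,0,0,0],[0,0,0,0,0,0]]}

```text
time_s: 42.2
position: [436.7, -71.3, 142.0]
ee_rot: [-3.14, -0.001, 1.777]
force: [-0.2, -0.8, -1.1]
finger_gap: 31.3
gripper_force: 39.8
```

```bash
python3 -c "
from h import *
to(429.2,-126.6,142,1.779)"
```

```text
rz first -0.002, then dx -52.6 dy -18.8 dz 0.0
```

In the tool's units: -20 mm / 800 = -0.025, -16 mm / 800 = -0.02, -0.002 rad / 1.5708 = -0.0013.

run_rows:
  motion: {"deltas":[[-0.02,-0.0075,0,0,0,-0.0013],[-0.025,-0.0088,0,0,0,0],[-0.015,-0.005,0,0,0,0],[-0.0063,-0.0025,0,0,0,0],[0,0,0,0,0,0],[0,0,0,0,0,0]]}

```text
time_s: 42.8
position: [429.9, -126.5, 142.7]
ee_rot: [-3.141, -0.001, 1.781]
force: [0.8, 0.7, -0.8]
finger_gap: 31.6
gripper_force: 39.8
```

```bash
python3 -c "
from h import *
to(429.2,-126.6,74,1.779)"
```

```text
rz first 0.002, then dx 0.1 dy -0.7 dz 68.7
```

In the tool's units: 15 mm / 800 = 0.0188, 13 mm / 800 = 0.0163, 0.002 rad / 1.5708 = 0.0013.

run_rows:
  motion: {"deltas":[[0.0006,-0.0004,0.0075,0,0,0.0013],[0,0,0.0188,0,0,0],[0,0,0.0188,0,0,0],[0,0,0.0188,0,0,0],[0,0,0.0163,0,0,0],[0,0,0.005,0,0,0],[0,0,0,0,0,0]]}

```text
time_s: 43.5
position: [429.0, -126.2, 74.0]
ee_rot: [-3.14, -0.001, 1.779]
force: [0.6, -0.7, -1.0]
finger_gap: 31.4
gripper_force: 39.8
```

```bash
python3 -c "
from h import *
to(429.2,-126.6,57.9,1.779)"
```

```text
rz first 0.000, then dx -0.4 dy 0.2 dz 16.1
```

In the tool's units: 5 mm / 800 = 0.0063, 3 mm / 800 = 0.0038.

run_rows:
  motion: {"deltas":[[0,0,0.0063,0,0,0],[0,0,0.0063,0,0,0],[0,0,0.0038,0,0,0],[0,0,0.0019,0,0,0],[0,0,0.0009,0,0,0],[0,0,0.0009,0,0,0],[0,0,0,0,0,0]]}

```text
time_s: 44.2
position: [429.5, -126.7, 59.0]
ee_rot: [3.141, 0.0, 1.779]
force: [-0.5, -0.2, -1.1]
finger_gap: 31.3
gripper_force: 39.8
```

run_rows:
  motion: {"deltas":[[0,0,0.001,0,0,0],[0,0,0.0008,0,0,0],[0,0,0,0,0,0]]}

```text
time_s: 44.5
position: [429.6, -126.7, 57.9]
ee_rot: [3.141, 0.0, 1.779]
force: [-1.2, 0.5, 2.7]
finger_gap: 31.6
gripper_force: 40.1
```

Seated (contact at 57.9). Release, rise, move away and check.

run_rows:
  motion: {"deltas":[[0,0,0,0,0,0],[0,0,0,0,0,0],[0,0,0,0,0,0],[0,0,0,0,0,0],[0,0,0,0,0,0]]}
  jaw: 58

```text
time_s: 45.0
position: [429.5, -126.6, 57.5]
ee_rot: [3.142, -0.0, 1.779]
force: [0.5, 0.4, -0.4]
finger_gap: 58.1
gripper_force: 0.0
```

run_rows:
  motion: {"deltas":[[0,0,-0.0125,0,0,0],[0,0,-0.025,0,0,0],[0,0,-0.0313,0,0,0],[0,0,-0.0313,0,0,0],[0.025,0,-0.0313,0,0,0],[0.05,0,0,0,0,0],[0.05,0,0,0,0,0],[0.05,0,0,0,0,0],[0.05,0,0,0,0,0],[0.025,0,0,0,0,0],[0,0,0,0,0,0],[0,0,0,0,0,0]]}

```text
time_s: 46.2
position: [388.3, 69.0, 163.2]
ee_rot: [3.141, 0.001, 1.78]
force: [-0.6, -0.5, 0.2]
finger_gap: 58.4
gripper_force: 0.0
```

Run:
```python
from h import *
a=[manip.get_image(n)[:,:,::-1] for n in P]
o=np.hstack([cv2.resize(a[0][80:280,180:400],(400,364),interpolation=cv2.INTER_CUBIC),cv2.resize(a[1][100:270,245:445],(400,364),interpolation=cv2.INTER_CUBIC)]);cv2.imwrite("pics/fin.png",o)
```

```text
(no output)
```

View pics/fin.png

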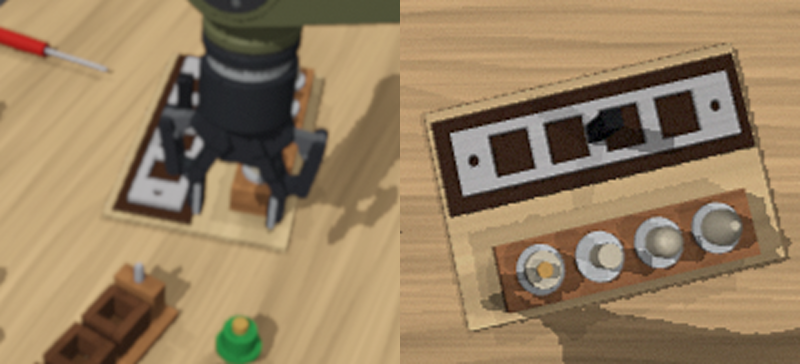

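The top view shows wheel, barrel, bullet and cone from left to right, seated upright in the rack (crop px 541, 604, 662, 725). The keeper is centred on the pad with its handle up, and the gripper is open and clear.

```bash
python3 -c "
from workcell import manip
print(manip.finish_job())"
```

```text
the job is handed in; nothing more can be done
None
```

The job is handed in at about 46 s: the keeper lies flat, handle up, in the middle of the leather pad, and the four heads stand upright in the rack in reverse order (wheel, barrel, bullet, cone from left to right), with the gripper open and clear.

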